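# Pack guitar pickups in their case, close it and bolt it

### The arm

A 6-joint arm with a two-finger parallel gripper is mounted at the origin on the work surface. World frame = base frame: x ahead of the robot, y to its left, z up, the work surface at z = 0. Lengths are in m, angles in rad, forces in N, time in s.
With the tool pointing down it reaches from about 0.4 to 0.925 m from the base axis. Payload 12.5 kg.
Tool frame: the origin (TCP) lies between the finger pads; the fingertips stand 8 mm ahead of it and the grasp point (between the pads) lies 11 mm behind it; z points along the fingers, x is the direction in which the jaws open and shut, and the axes are right-handed (so a half turn about z gives the same grasp; the last joint's range is limited). The gripper opens to 95 mm and grips with 3 to 60 N. Pads are 20 mm wide; open, the fingers measure 119 mm over their backs; the gripper's body (75 mm by 180 mm) begins 59 mm behind the grasp point.
Start: joints at [-1.34, 0.491, 1.559, -0, 1.092, -0.106], TCP at [0.207, -0.59, 0.223] pointing down, gripper open.
Joint ranges: [-3.1, 3.1], [-0.84, 2.19], [0.05, 2.79], [-1.13, 4.28], [0.06, 2.93], [-2.69, 2.69]. Speed limits (rad/s): [2.22, 2.22, 2.79, 3.14, 3.14, 3.14].

### API

Orientations are given as a unit quaternion [w, x, y, z].
In Python, from cell import * gives the robot as it stands.
- The arm moves only by the shell command python3 -m pendant 'ROWS'. ROWS is a JSON object of lists of equal length, an entry for each row: "xyz": the shift along the tool's x, y, z in m, a list of three; "twist": the turn, a rotation vector about the tool's x, y, z in rad, a list of three; "gripper": the opening, from -1 (shut) to 1 (fully open). A call has 1 to 12 rows; each row shifts and turns the commanded pose from where the row before left it, along the tool's axes as they then stand; what a row does not reach is not made up. A row lasts 1/10 s, in which the tool goes at most 50 mm and 8.59 degrees, less where a joint would pass 70% of its speed; a pose out of reach is approached as far as the arm can. A call with a gripper value outside its range is refused whole. The fingers move at their own pace and stop on an object; the grip force is fixed at half the most. Time passes only in rows, so rows that do not move let the fingers close. It gives the time, the measured TCP pose, the force and the opening at its end, in the units of the state.
- observe(): the state, without advancing time (a new reading comes with each control period).
- capture(name): name is "side" or "top"; returns (picture, depth): 420x560x3 uint8, blue, green, red; 420x560 float32, m along the optical axis (not along the pixel's ray), 0 where there is no reading.
- camera_info(name): a dict with "K" (3x3 intrinsics, pixels), "dist" ([k1, k2, p1, p2, k3] as OpenCV has them; the pictures are not rectified), "eye" and "rotation" of the camera in the world. Camera axes: x right, y up, looking along -z (the intrinsics and any distortion apply to the point x, -y, -z); pixel columns grow to the right and rows downward; lengths in m; the calibration is good to about 2 mm. A picture is of the moment at which its call begins. camera_info takes no time and is no camera call.
- hand_in(): hands the job in, once; it reports no verdict.
Trained networks look in the newest picture that a camera, given by its name, has taken for a name from the list of things; names that differ only in an ending like _2 or _b are one class to them, and where a whole thing is asked for, a point or a joint stands for the part that bears it (a point fixed in the world has none). Each returns a list of dicts, best first, with "p" (0 to 1); they miss things now and then, are a little off and sometimes report something else, mostly with a low value. They report only what shows in the picture. A call takes as long as a camera call. They do not tell look-alikes from the thing itself.
- regions_of(camera, label): "pixels" (420x560 bool, what is visible of it) and "bbox" ([left, top, width, height] in pixels, round what is visible of it).
The state is a dict: "time": time; "q": joint angles; "dq": joint speeds; "tau": joint torques, N m; "tcp_pos": TCP position; "ee_rot": TCP orientation; "contact_force": force on the tool from outside, world axes, zero at the start; "moment": the same for the moment, N m; "opening": finger opening in m.
Only numpy, scipy, OpenCV 4.12 (cv2) and the standard library are available. Lean on these libraries where they do the work, as an engineer would, in place of code of your own. Each camera call takes 0.05 s, during which the arm holds its last target. There are 200 camera calls.

### The job

Pack the guitar pickups away: pinch the tab of the case's bolt, slide the bolt back to its open detent and let the tab spring out there; then lay every pickup flat in a recess of its own, pole pieces up. Lower the lid gently until it is fully shut, then pinch the tab again and slide the bolt over the lid's tongue to the next (middle) detent, where the tab must spring out and lock. Leave the brush, the sanding block and the jar where they are.

Things in the scene. Friction and masses are not known exactly. Their poses are not given: they have to be found in the camera images.
- case: Low brown wooden case, fixed: box 234 (x) by 106 (y) by 31 mm high outside, 222 by 96 mm inside, open top. Origin under the box's centre, z up. In it a foam bed with four recesses in a row along x: recess floor 6 mm above the bench, foam top 13 mm, rim 31 mm. Lid hinged on the +y rim; on the -y side a ledge 8 mm high, to y = -163 mm, carries the bolt, which slides along the case's x.
- recess1 (a point): Centre of the floor of recess 1 of the case (49 mm apart along the case's x, 1 at the -x end). Recess 32 (x) by 80 (y) mm, 7 mm deep; 17 mm of foam between two recesses, 21.5 mm between the end ones and the box's end walls.
- recess2 (a point): Centre of the floor of recess 2 of the case (49 mm apart along the case's x, 1 at the -x end). Recess 32 (x) by 80 (y) mm, 7 mm deep; 17 mm of foam between two recesses, 21.5 mm between the end ones and the box's end walls.
- recess3 (a point): Centre of the floor of recess 3 of the case (49 mm apart along the case's x, 1 at the -x end). Recess 32 (x) by 80 (y) mm, 7 mm deep; 17 mm of foam between two recesses, 21.5 mm between the end ones and the box's end walls.
- recess4 (a point): Centre of the floor of recess 4 of the case (49 mm apart along the case's x, 1 at the -x end). Recess 32 (x) by 80 (y) mm, 7 mm deep; 17 mm of foam between two recesses, 21.5 mm between the end ones and the box's end walls.
- lid (a joint): Lid angle, rad: 0 fully shut, 2.2 open to the stop, leaning back beyond upright. Flat wooden plate 234 by 106 by 5 mm, 0.25 kg, no handle. A stiff hinge holds it at any angle (it turns under 0.1 to 0.4 N m): it must be pushed all the way, e.g. by its outer face from behind, then from above.
- hinge (a point): Middle of the lid's hinge line, which runs along the case's x on top of the +y rim, 31 mm above the bench; it lies in the lid's underside.
- tongue (a point): Middle of the outer end of the lid's steel tongue: 22 mm wide (case x 55 to 77 mm), 5 mm thick, standing 65 mm out beyond the lid's free edge in the lid's plane. If the bolt is not at its open detent the tongue lands on it and the lid cannot shut; with the lid shut, the bolt at its middle detent lies over the tongue with 4 mm of room.
- bolt (a joint): Bolt position along its track, m, growing to the case's +x: 0 open detent (clear of the tongue), 0.028 middle detent (over the tongue; it starts here), 0.056 far detent. Slides against about 2 N, only while the tab is pressed; else the tab's tooth holds it in a notch (1 to 2 mm play either way). Let go between detents, the tooth rides on the rack and drops in at a notch.
- tab (a joint): How far the latch tab is pressed in, m: 0 out (tooth in a notch), 0.005 tooth riding on the rack, over 0.0055 free to slide, 0.010 fully in. Spring force 3.2 N when out, 7.2 N fully in. The rack beside it is dark steel, 18 mm high, case y -144 to -161 mm, x -54 to 42 mm.
- bolt_grip (a point): In the bolt's grip, 42 mm above the bench, midway between its outer faces when pressed: centre a pinch along the case's y here. Fixed aluminium jaw on the +y side, face 16 mm off (45 mm from the case wall); black tab on the -y side, face 26 mm off when out, 16 mm pressed. Both 44 mm long in x, 23 to 57 mm above the bench.
- bolt_tip (a point): Free end of the steel bolt bar (12 by 8 mm, its top 48 mm above the bench). The bar and its post reach from here 50 mm back towards the grip, along the case's -x.
- pickup1_center (a point): Centre of a guitar pickup, half-way up: white block 24 (x) by 68 (y) by 20 (z) mm, 50 to 100 g, six steel pole pieces on top (+z), black base. Three or four of them are there, lying on a 3 mm thick cork mat, pole pieces up.
- pickup2_center (a point): Centre of a guitar pickup, half-way up: white block 24 (x) by 68 (y) by 20 (z) mm, 50 to 100 g, six steel pole pieces on top (+z), black base. Three or four of them are there, lying on a 3 mm thick cork mat, pole pieces up.
- pickup3_center (a point): Centre of a guitar pickup, half-way up: white block 24 (x) by 68 (y) by 20 (z) mm, 50 to 100 g, six steel pole pieces on top (+z), black base. Three or four of them are there, lying on a 3 mm thick cork mat, pole pieces up.
- pickup4_center (a point): Centre of a guitar pickup, half-way up: white block 24 (x) by 68 (y) by 20 (z) mm, 50 to 100 g, six steel pole pieces on top (+z), black base. Three or four of them are there, lying on a 3 mm thick cork mat, pole pieces up.
- brush: Bystander: hand brush lying on the bench, to be left alone; origin under its middle.
- radius_block: Bystander: dark wooden sanding block 60 by 90 by 30 mm, to be left alone; origin under its centre.
- jar: Bystander: amber glass jar, 56 mm across, 65 mm high, to be left alone; origin under its centre.
Things that resemble listed ones, but are neither listed nor needed, are in the scene too. What is shaped like the part that bears pickup1_center but blue or red is not meant.

How it is judged:
By the outcome, as a careful person would: the job done as asked, in the order asked, and still so for the second after the job is handed in, with the robot touching nothing.
Of pickup1, pickup2, pickup3, pickup4 only 3 to 4 are there at a start; the rules pass over those that are not, and their reading is None.
At some moment in a run one of pickup1, pickup2, pickup3, pickup4 may be knocked a few centimetres aside while the robot is not near it.
Once in a run the grip may slacken for a moment while it holds something.
It also fails if it takes over 210 s, if anything falls off the work surface, if the arm or the gripper's body presses on something with over 40 N, if the wrist force passes 120 N, or if a joint passes its speed limit or range.

## Working session

There is one attempt and no reset: what is moved stays moved. The work goes in short steps, Python scripts to look and compute and a shell command to move; the robot and the scene stay as the last step left them, time stands still between calls to the robot, and variables do not carry over. Pictures are saved under pics/ and viewed, on a budget of 14 in all, crops included, one or two more only if the job needs it, and the job is handed in when it is done.

```bash
ls; mkdir -p pics; cat > h.py <<'E'
from cell import *
import numpy as np, cv2
from scipy.spatial.transform import Rotation as R
def cloud(cam, depth):
    """world xyz per pixel"""
    c=camera_info(cam); K=np.array(c["K"],float); D=np.array(c["dist"],float)
    h,w=depth.shape; u,v=np.meshgrid(np.arange(w),np.arange(h))
    p=cv2.undistortPoints(np.stack([u,v],-1).reshape(-1,1,2).astype(np.float64),K,D).reshape(h,w,2)
    P=np.stack([p[...,0]*depth,-p[...,1]*depth,-depth],-1)
    Rm=np.array(c["rotation"])
    if Rm.shape!=(3,3): Rm=R.from_quat(np.roll(np.array(Rm),-1)).as_matrix()
    return P@Rm.T+np.array(c["eye"])
def proj(cam,X):
    c=camera_info(cam); Rm=np.array(c["rotation"])
    P=(np.atleast_2d(X)-np.array(c["eye"]))@Rm
    P=P*[1,-1,-1]
    return cv2.projectPoints(P,np.zeros(3),np.zeros(3),np.array(c["K"],float),np.array(c["dist"],float))[0][:,0]
E
python3 - <<'E'
from h import *
for n in("top","side"):
    im,d=capture(n); cv2.imwrite(f"pics/{n}0.png",im); np.save(f"{n}0.npy",d); c=camera_info(n); print(n,c["eye"],c["rotation"],c["K"],c["dist"])
s=observe(); print(s)
E
```

```text
pics
top [ 0.35605266 -0.04112528  1.12193202] [ 0.71389058  0.0607517  -0.05848237 -0.69516134] [[422.39445488   0.         277.12373488]
 [  0.         422.39445488 211.71120973]
 [  0.           0.           1.        ]] [0.00232314 0.         0.         0.         0.        ]
side [0.315352   0.93058956 1.2865815 ] [-0.08755294 -0.03974882  0.33404171  0.937641  ] [[498.51629803   0.         279.79269019]
 [  0.         498.51629803 208.90223285]
 [  0.           0.           1.        ]] [-0.02983312  0.          0.          0.          0.        ]
{'time': 0.1, 'q': array([-1.33962033e+00,  4.91476719e-01,  1.55938801e+00, -4.68569349e-06,
        1.09170706e+00, -1.05599418e-01]), 'dq': array([ 0.00177291, -0.00297242, -0.0006866 ,  0.00126796, -0.0004824 ,
       -0.00147947]), 'tau': array([ 2.83858390e-03, -6.13622475e+01, -2.58604842e+01,  6.93374849e-02,
        4.70217399e-02, -8.49177104e-05]), 'tcp_pos': array([ 0.20650091, -0.58967869,  0.22213437]), 'ee_rot': array([-3.22212280e-04,  8.15612374e-01, -5.78598492e-01, -3.68588908e-04]), 'contact_force': array([-0.59632401, -0.30845652, -0.31007618]), 'moment': array([-0.00399691, -0.01778067, -0.0340464 ]), 'opening': 0.09504887076826145}
```

View pics/top0.png

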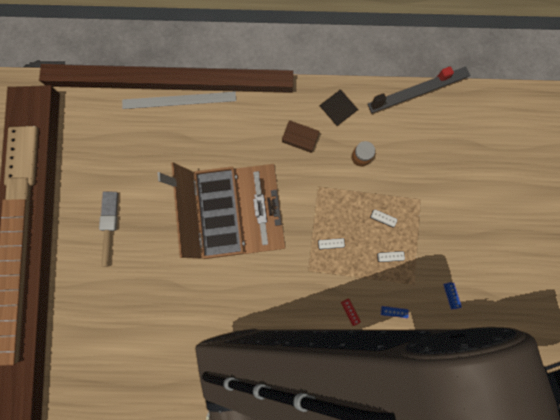

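View pics/side0.png

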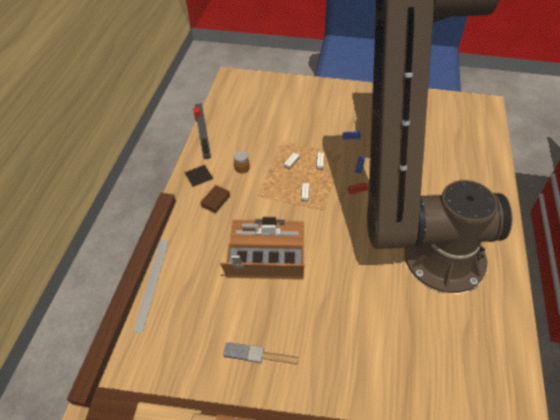

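```bash
python3 - <<'E'
from h import *
C={n:cloud(n,np.load(f"{n}0.npy")) for n in("top","side")}
for l in("case","pickup1_center","bolt","tab","lid","tongue","bolt_grip","bolt_tip","jar","brush","radius_block"):
  for cam in("top","side"):
    for r in regions_of(cam,l)[:7]:
        m=r["pixels"]; P=C[cam][m]; ok=np.load(f"{cam}0.npy")[m]>0; P=P[ok]
        if len(P): print(l,cam,round(r["p"],2),r["bbox"],np.round(np.median(P,0),3),"z5-95",np.round(np.percentile(P[:,2],[5,95]),3))
E
```

```text
case top 0.85 [159.6, 162.8, 127.2, 95.8] [0.542 0.101 0.012] z5-95 [0.004 0.123]
case side 0.8 [218.8, 216.5, 86.7, 60.0] [0.547 0.081 0.014] z5-95 [0.004 0.127]
case side 0.52 [201.1, 184.9, 30.1, 29.0] [ 0.753 -0.084  0.029] z5-95 [0.008 0.035]
pickup1_center top 0.8 [341.2, 299.8, 19.6, 25.3] [ 0.292 -0.23   0.019] z5-95 [0.005 0.022]
pickup1_center top 0.72 [380.2, 307.0, 27.9, 11.2] [ 0.294 -0.342  0.019] z5-95 [0.003 0.022]
pickup1_center top 0.65 [445.9, 280.9, 14.7, 23.1] [ 0.339 -0.489  0.019] z5-95 [0.003 0.022]
pickup1_center top 0.49 [376.2, 253.4, 26.5, 6.5] [ 0.435 -0.333  0.022] z5-95 [0.007 0.026]
pickup1_center side 0.6 [349.3, 182.2, 18.1, 9.0] [ 0.29  -0.227  0.018] z5-95 [0.002 0.024]
bolt top 0.73 [256.2, 178.2, 18.7, 44.3] [0.562 0.011 0.041] z5-95 [0.017 0.058]
bolt side 0.81 [243.0, 217.0, 34.0, 13.9] [0.56  0.017 0.043] z5-95 [0.018 0.059]
tab top 0.46 [267.2, 197.4, 8.6, 18.6] [ 0.554 -0.017  0.055] z5-95 [0.007 0.059]
lid top 0.94 [158.7, 160.3, 45.0, 100.3] [0.533 0.191 0.091] z5-95 [0.035 0.147]
lid side 0.78 [218.7, 251.7, 85.7, 25.0] [0.535 0.195 0.094
[... 1027 characters left out ...]
63] z5-95 [0.016 0.068]
jar top 0.3 [100.2, 187.9, 19.4, 77.5] [0.512 0.409 0.017] z5-95 [0.006 0.022]
jar top 0.29 [158.6, 161.5, 45.4, 95.5] [0.533 0.19  0.092] z5-95 [0.035 0.154]
jar side 0.79 [234.2, 149.1, 13.5, 24.2] [ 0.704 -0.246  0.054] z5-95 [0.013 0.069]
brush top 0.86 [99.0, 189.3, 22.2, 76.1] [0.512 0.409 0.017] z5-95 [0.005 0.022]
brush side 0.9 [220.2, 342.0, 82.2, 22.0] [0.512 0.416 0.017] z5-95 [0.008 0.022]
brush side 0.36 [284.4, 150.1, 13.7, 17.6] [ 0.536 -0.313  0.021] z5-95 [0.008 0.028]
radius_block top 0.76 [282.4, 120.2, 38.5, 33.7] [ 0.752 -0.092  0.029] z5-95 [0.004 0.033]
radius_block side 0.63 [204.0, 183.6, 26.9, 30.1] [ 0.753 -0.087  0.029] z5-95 [0.006 0.035]
```

The top view shows three white pickups on the cork mat, at (331,243), (384,218) and (391,257). There are blue and red look-alikes off the mat at (351,312), (395,312) and (452,295). Next I'll fit the case pose and the pickup poses, and confirm both in one enlarged crop.

```bash
cat > fit.py <<'E'
from h import *
from scipy.optimize import minimize
d={n:np.load(f"{n}0.npy") for n in("top","side")}
C={n:cloud(n,d[n]) for n in d}
def zm(x,y):
    z=np.where((abs(x)<117)&(abs(y)<53),31.,0.)
    z=np.where((abs(x)<111)&(abs(y)<48),13.,z)
    for c in(-73.5,-24.5,24.5,73.5): z=np.where((abs(x-c)<16)&(abs(y)<40),6.,z)
    return z
def fit(Ps,x0):
    def cost(p):
        c,s=np.cos(p[2]),np.sin(p[2]); q=(Ps[:,:2]-p[:2])*1000
        x=c*q[:,0]+s*q[:,1]; y=-s*q[:,0]+c*q[:,1]
        m=(abs(x)<150)&(y<50)&(y>-56)
        e=np.minimum(abs(Ps[m,2]*1000-zm(x[m],y[m])-p[3]),12)
        return e.mean()
    best=min((minimize(cost,np.array(x0)+[a,b,g,0],method="Nelder-Mead",options=dict(initial_simplex=np.array(x0)+[a,b,g,0]+np.vstack([np.zeros(4),np.diag([.006,.006,.04,2])]))) for a in(-.006,.006) for b in(-.006,.006) for g in(0,.08)),key=lambda r:r.fun)
    return best.x,best.fun
if __name__=="__main__":
    for n in("top","side"):
        P=C[n][d[n]>0]; P=P[(abs(P[:,0]-.545)<.2)&(abs(P[:,1]-.1)<.15)]
        print(n,fit(P,[.545,.1,0.03,0]))
    # pickups
    im=cv2.imread("pics/top0.png"); sat=im.max(2).astype(int)-im.min(2)
    for n in d:
        im=cv2.imread(f"pics/{n}0.png"); im=im.astype(int); X=C[n]
        m=((im.min(2)>150)&(im.max(2)-im.min(2)<60)&(X[...,0]<.6)&(X[...,0]>.38)&(X[...,1]<-.1)&(X[...,1]>-.42)).astype(np.uint8)
        k,L,st,ce=cv2.connectedComponentsWithStats(cv2.morphologyEx(m,cv2.MORPH_CLOSE,np.ones((3,3))))
        for i in range(1,k):
            if st[i,4]<30: continue
            Q=X[(L==i)]; Q=Q[Q[:,2]>.015]; r=cv2.minAreaRect((Q[:,:2]*1000).astype(np.float32))
            c0=Q[:,:2]-Q[:,:2].mean(0); w,V=np.linalg.eigh(c0.T@c0); v=V[:,1]
            print(n,ce[i].round(),st[i,4],"mean",Q.mean(0).round(4),"rect",np.round(r,1) if 0 else r,"long axis yaw",round(np.degrees(np.arctan2(v[1],v[0]))%180,1))
    im=cv2.imread("pics/top0.png")[150:290,150:430]; cv2.imwrite("pics/crop0.png",cv2.resize(im,None,fx=2.85,fy=2.85,interpolation=cv2.INTER_CUBIC))
E
python3 fit.py
```

```text
top (array([ 0.54015019,  0.12052497,  0.15274946, -0.00651493]), np.float64(2.3784154654941694))
side (array([0.54118642, 0.11793956, 0.1518672 , 0.81787263]), np.float64(3.450388506461965))
top [384. 218.] 188 mean [ 0.535  -0.3171  0.0223] rect ((535.44189453125, -317.35076904296875), (63.3675422668457, 20.332494735717773), 67.26190948486328) long axis yaw 67.7
top [331. 243.] 195 mean [ 0.4633 -0.1766  0.0335] rect ((427.4632568359375, -117.41922760009766), (42.03049087524414, 204.72999572753906), 31.504934310913086) long axis yaw 112.4
top [391. 256.] 197 mean [ 0.4344 -0.3327  0.0282] rect ((405.35235595703125, -202.05967712402344), (26.446590423583984, 335.5919494628906), 12.525694847106934) long axis yaw 101.2
side [291. 159.] 89 mean [ 0.536  -0.315   0.0229] rect ((535.7332153320312, -317.4822998046875), (66.93400573730469, 23.29384422302246), 72.44434356689453) long axis yaw 69.2
side [320. 160.] 89 mean [ 0.4356 -0.3299  0.0235] rect ((435.83721923828125, -329.9188232421875), (20.126554489135742, 65.52022552490234), 3.6614372730255127) long axis yaw 93.4
side [305. 190.] 104 mean [ 0.4635 -0.165   0.0361] rect ((387.28155517578125, 359.5994873046875), (20.654037475585938, 1150.820068359375), 8.208111763000488) long axis yaw 97.6
```

View pics/crop0.png

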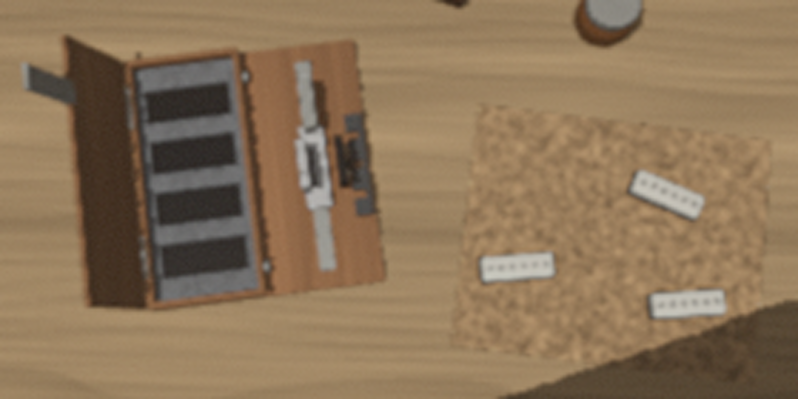

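The crop confirms the three white pickups with pole pieces on the mat. The bolt grip is at about crop (315,165) and the black tab at (347,160). Next I'll measure the bolt in the case frame and refine the pickup poses without depth outliers.

```bash
cat >> h.py <<'E'
CX,CY,CA=0.5407,0.1192,0.1523
def toc(P):
    P=np.atleast_2d(P); c,s=np.cos(CA),np.sin(CA); q=P[:,:2]-[CX,CY]
    return np.column_stack([c*q[:,0]+s*q[:,1],-s*q[:,0]+c*q[:,1],P[:,2]])
def tow(x,y):
    c,s=np.cos(CA),np.sin(CA); return np.array([CX+c*x-s*y,CY+s*x+c*y])
def move_to(x,y,z,yaw_deg):
    """print the tool-frame shift and twist (tool down) to world goal"""
    s=observe(); q=s["ee_rot"]; Rm=R.from_quat([q[1],q[2],q[3],q[0]])
    sh=Rm.inv().apply(np.array([x,y,z])-s["tcp_pos"])
    a=np.radians(yaw_deg); G=R.from_matrix(np.array([[np.cos(a),np.sin(a),0],[np.sin(a),-np.cos(a),0],[0,0,-1]]))
    xt=Rm.as_matrix()[:,0]
    print("t",round(s["time"],1),"tcp",s["tcp_pos"].round(4),"yaw",round(np.degrees(np.arctan2(xt[1],xt[0])),2),"open",round(s["opening"],4),"F",s["contact_force"].round(1))
    print(" goal",np.round([x,y,z,yaw_deg],4)," SHIFT tool",sh.round(4)," TWIST",(Rm.inv()*G).as_rotvec().round(4))
def pickups(cam,im,d):
    X=cloud(cam,d); im=im.astype(int); out=[]
    m=((im.min(2)>110)&(im.max(2)-im.min(2)<60)&(X[...,0]<.62)&(X[...,0]>.3)&(X[...,1]<-.05)&(X[...,1]>-.5)&(X[...,2]>.015)&(X[...,2]<.03)).astype(np.uint8)
    k,L,st,ce=cv2.connectedComponentsWithStats(m)
    for i in range(1,k):
        if st[i,4]<35: continue
        Q=X[L==i]; Q=Q[abs(Q[:,2]-np.median(Q[:,2]))<.006]; r=cv2.minAreaRect((Q[:,:2]*1000).astype(np.float32))
        w,V=np.linalg.eigh(np.cov(Q[:,:2].T)); v=V[:,1]
        out.append((ce[i].round(),Q.mean(0).round(4),np.round(r[0],1),np.round(r[1],1),round(np.degrees(np.arctan2(v[1],v[0]))%180,1)))
    return out
E
python3 - <<'E'
from h import *
for n in("top","side"):
    d=np.load(f"{n}0.npy"); im=cv2.imread(f"pics/{n}0.png")
    for o in pickups(n,im,d): print(n,*o)
    m=d>0; P=toc(cloud(n,d)[m]); br=im[m].astype(int).mean(1)
    b=(abs(P[:,0])<.13)&(P[:,1]<-.06)&(P[:,1]>-.17)
    P=P[b];br=br[b]
    print(n,"ledge z",np.median(P[:,2][P[:,2]<.014]))
    for lo,hi in((.014,.023),(.040,.051),(.052,.065)):
        k=(P[:,2]>lo)&(P[:,2]<hi); Q=P[k]
        print(lo,len(Q)); 
        for a in np.arange(-.165,-.06,.01):
            w=Q[(Q[:,1]>=a)&(Q[:,1]<a+.01)]
            if len(w): print("  y",round(a,3),len(w),"x",w[:,0].min().round(4),w[:,0].max().round(4))
    # tongue: lid points
    P=toc(cloud(n,d)[m]); k=(abs(P[:,0])<.13)&(P[:,1]>.055)&(P[:,1]<.25)&(P[:,2]>.04); Q=P[k]; f=np.polyfit(Q[:,1],Q[:,2],1); print("lid slope deg",np.degrees(np.arctan(f[0])),"z max",Q[:,2].max(), "y at zmax",Q[Q[:,2].argmax()])
E
```

```text
top [384. 218.] [ 0.5356 -0.3173  0.0222] [ 536.1 -317.9] [64.9 22.9] 67.1
top [331. 243.] [ 0.4645 -0.1787  0.0219] [ 464.9 -178.8] [22.3 65.5] 96.2
top [391. 256.] [ 0.435  -0.3346  0.0224] [ 435.3 -334.7] [22.3 66.4] 95.2
top ledge z 0.007152896447951029
0.014 352
  y -0.165 57 x -0.0538 0.0415
  y -0.155 102 x -0.0529 0.0397
  y -0.145 33 x -0.0541 0.0401
  y -0.125 71 x -0.1072 0.0353
  y -0.115 66 x -0.043 0.0273
  y -0.105 22 x -0.0654 0.035
  y -0.085 1 x 0.105 0.105
0.04 107
  y -0.145 3 x -0.0287 -0.0062
  y -0.135 2 x -0.0289 -0.0275
  y -0.125 9 x 0.0346 0.0673
  y -0.115 86 x -0.0193 0.0764
  y -0.105 7 x -0.0291 0.0603
0.052 105
  y -0.145 23 x -0.0279 0.0144
  y -0.135 30 x -0.0275 0.015
  y -0.105 52 x -0.0289 0.0136
lid slope deg 72.67255882642382 z max 0.19701948208247966 y at zmax [0.07339876 0.103847   0.19701948]
side [291. 159.] [ 0.5367 -0.3132  0.0228] [ 537.  -313.3] [60.5 23. ] 67.7
side [320. 159.] [ 0.4361 -0.3303  0.0237] [ 436.4 -329.9] [21.1 65.5] 93.2
side [305. 190.] [ 0.466  -0.1765  0.0235] [ 466.2 -178.6] [21.1 63.9] 94.2
side ledge z 0.00803277976161132
0.014 169
  y -0.165 24 x -0.0503 0.1158
  y -0.155 27 x -0.0506 0.1089
  y -0.145 12 x -0.083 0.0423
  y -0.135 4 x -0.0545 0.0129
  y -0.125 16 x -0.1153 0.1055
  y -0.115 31 x -0.0899 0.1136
  y -0.105 44 x -0.0933 0.116
  y -0.095 3 x -0.0716 -0.059
  y -0.085 4 x -0.053 0.1049
  y -0.075 3 x -0.019 0.082
  y -0.065 1 x -0.0098 -0.0098
0.04 128
  y -0.145 2 x -0.0196 -0.0069
  y -0.135 35 x -0.0264 0.012
  y -0.125 10 x 0.0295 0.0771
  y -0.115 39 x 0.0291 0.0769
  y -0.105 41 x -0.0277 0.0758
  y -0.095 1 x -0.0153 -0.0153
0.052 89
  y -0.145 14 x -0.02 0.012
  y -0.135 25 x -0.0267 0.0146
  y -0.115 9 x -0.0244 0.0698
  y -0.105 35 x -0.0249 0.0692
  y -0.095 6 x -0.0158 0.0089
lid slope deg 73.61375990710604 z max 0.1973010886056934 y at zmax [0.06976817 0.10876822 0.19730109]
```

```bash
python3 - <<'E'
from h import *
g=tow(-.0065,-.114); print(g, "body-axes note"); move_to(*g,.16,-81.3)
E
```

```text
[0.5515704  0.00553345] body-axes note
t 1.2 tcp [ 0.2066 -0.5899  0.2227] yaw -70.7 open 0.0946 F [-0.1 -0.  -0.1]
 goal [ 5.516e-01  5.500e-03  1.600e-01 -8.130e+01]  SHIFT tool [-0.448  -0.5224  0.0626]  TWIST [ 0.00e+00 -1.00e-04  1.85e-01]
```

```bash
python3 -m pendant '{"xyz":[[-0.028,-0.0327,0.004],[-0.028,-0.0327,0.004],[-0.028,-0.0327,0.004],[-0.028,-0.0327,0.004],[-0.028,-0.0327,0.004],[-0.028,-0.0327,0.004],[-0.028,-0.0327,0.004],[-0.028,-0.0327,0.004]],"twist":[[0,0,0],[0,0,0],[0,0,0],[0,0,0],[0,0,0],[0,0,0],[0,0,0],[0,0,0]],"gripper":[0.42,0.42,0.42,0.42,0.42,0.42,0.42,0.42]}'
python3 -m pendant '{"xyz":[[-0.028,-0.0327,0.004],[-0.028,-0.0327,0.004],[-0.028,-0.0327,0.004],[-0.028,-0.0327,0.004],[-0.028,-0.0327,0.004],[-0.028,-0.0327,0.004],[-0.028,-0.0327,0.004],[-0.028,-0.0327,0.004],[0,0,0],[0,0,0],[0,0,0]],"twist":[[0,0,0],[0,0,0],[0,0,0],[0,0,0],[0,0,0],[0,0,0],[0,0,0],[0,0,0],[0,0,0.092],[0,0,0.092],[0,0,0]],"gripper":[0.42,0.42,0.42,0.42,0.42,0.42,0.42,0.42,0.42,0.42,0.42]}'
python3 - <<'E'
from h import *
g=tow(-.0065,-.114); move_to(*g,.031,-81.3)
im,d=capture("side"); cv2.imwrite("pics/s1.png",cv2.resize(im[60:340,120:480],None,fx=2.2,fy=2.1))
E
```

```text
time: 2.0
tcp_pos: [0.3801, -0.2906, 0.1907]
ee_rot: [0.0, 0.816, -0.579, 0.0]
contact_force: [0.6, 0.4, -0.3]
opening: 0.0673
time: 3.1
tcp_pos: [0.5524, 0.0062, 0.1585]
ee_rot: [0.0, 0.759, -0.651, -0.0]
contact_force: [0.2, 0.5, -0.3]
opening: 0.0675
t 3.1 tcp [0.5524 0.0062 0.1585] yaw -81.28 open 0.0675 F [ 0.2  0.5 -0.3]
 goal [ 5.516e-01  5.500e-03  3.100e-02 -8.130e+01]  SHIFT tool [0.0005 0.0009 0.1275]  TWIST [ 0.0001 -0.0001  0.0003]
```

View pics/s1.png

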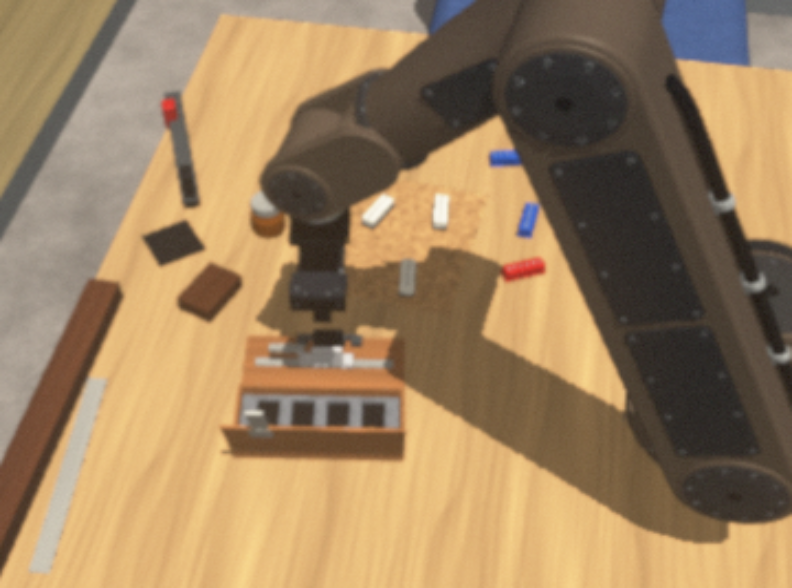

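The gripper (px 320,260) is over the grip. Its body is narrow along the tool's y, so it will fit beside the lid. I'll descend, pinch, and check before sliding.

```bash
python3 -m pendant '{"xyz":[[0,0.0009,0.04],[0.0005,0,0.04],[0,0,0.03],[0,0,0.0175],[0,0,0],[0,0,0],[0,0,0],[0,0,0],[0,0,0],[0,0,0],[0,0,0]],"twist":[[0,0,0],[0,0,0],[0,0,0],[0,0,0],[0,0,0],[0,0,0],[0,0,0],[0,0,0],[0,0,0],[0,0,0],[0,0,0]],"gripper":[0.42,0.42,0.42,0.42,0.42,-0.1,-0.4,-1,-1,-1,-1]}'
```

```text
time: 4.25
tcp_pos: [0.5514, 0.0067, 0.0321]
ee_rot: [-0.001, 0.759, -0.651, -0.0]
contact_force: [-1.7, 14.3, 11.5]
opening: 0.0317
```

```bash
python3 -m pendant '{"xyz":[[0,0.006,0],[0,0.006,0],[0,0.006,0],[0,0.006,0],[0,0.0045,0],[0,0,0],[0,0,0]],"twist":[[0,0,0],[0,0,0],[0,0,0],[0,0,0],[0,0,0],[0,0,0],[0,0,0]],"gripper":[-1,-1,-1,-1,-1,-1,-1]}'
python3 -m pendant '{"xyz":[[0,0,0],[0,0,0],[0,0,0],[0,0,0],[0,0,0],[0,0,-0.03],[0,0,-0.04],[0,0,-0.04]],"twist":[[0,0,0],[0,0,0],[0,0,0],[0,0,0],[0,0,0],[0,0,0],[0,0,0],[0,0,0]],"gripper":[-0.2,0.1,0.42,0.42,0.42,0.42,0.42,0.42]}'
```

```text
time: 4.95
tcp_pos: [0.5235, 0.0023, 0.0321]
ee_rot: [-0.001, 0.759, -0.651, 0.0]
contact_force: [-0.8, 14.7, 9.6]
opening: 0.0314
time: 5.75
tcp_pos: [0.5227, 0.0011, 0.1419]
ee_rot: [0.001, 0.759, -0.651, -0.001]
contact_force: [-0.1, -0.4, 0.4]
opening: 0.0676
```

```bash
python3 - <<'E'
from h import *
for n in("top","side"):
    im,d=capture(n); cv2.imwrite(f"pics/{n}2.png",im)
    for o in pickups(n,im,d): print(n,*o)
    P=toc(cloud(n,d)[d>0]); k=(abs(P[:,0])<.1)&(P[:,1]<-.09)&(P[:,1]>-.15)&(P[:,2]>.05)&(P[:,2]<.062); Q=P[k]
    t=Q[Q[:,1]<-.125]; print(n,"grip x",Q[:,0].min(),Q[:,0].max(),"tab x",t[:,0].min(),t[:,0].max(),"y",t[:,1].min(),t[:,1].max(),np.median(t[:,1]), len(t)) if len(t) else print(n,len(Q),Q.min(0),Q.max(0))
move_to(.4655,-.1785,.10,5)
E
```

```text
top [384. 217.] [ 0.5356 -0.3175  0.0221] [ 536.4 -317.9] [65. 23.] 67.6
top [332. 245.] [ 0.4584 -0.1792  0.023 ] [ 459.2 -178.9] [ 5.8 55.6] 97.6
top [391. 256.] [ 0.4352 -0.3342  0.022 ] [ 435.6 -335.4] [22.5 67.8] 95.3Traceback (most recent call last):
  File "<stdin>", line 6, in <module>
    return umr_minimum(a, axis, None, out, keepdims, initial, where)
ValueError: zero-size array to reduction operation minimum which has no identity
```

```bash
python3 - <<'E'
from h import *
move_to(.4655,-.1785,.10,4.9)
E
```

```text
t 5.8 tcp [0.5251 0.0009 0.1478] yaw -81.24 open 0.0675 F [ 1.8 -0.4  6.4]
 goal [ 0.4655 -0.1785  0.1     4.9   ]  SHIFT tool [0.1682 0.0865 0.0476]  TWIST [-0.0038 -0.006  -1.5034]
```

```bash
python3 -m pendant '{"xyz":[[0.028,0.0144,0.008],[0.028,0.0144,0.008],[0.028,0.0144,0.008],[0.028,0.0144,0.008],[0.028,0.0144,0.008],[0.028,0.0144,0.008]],"twist":[[0,0,0],[0,0,0],[0,0,0],[0,0,0],[0,0,0],[0,0,0]],"gripper":[0.05,0.05,0.05,0.05,0.05,0.05]}'
python3 -m pendant '{"xyz":[[0,0,0],[0,0,0],[0,0,0],[0,0,0],[0,0,0],[0,0,0],[0,0,0],[0,0,0],[0,0,0],[0,0,0],[0,0,0],[0,0,0]],"twist":[[0,0,-0.1367],[0,0,-0.1367],[0,0,-0.1367],[0,0,-0.1367],[0,0,-0.1367],[0,0,-0.1367],[0,0,-0.1367],[0,0,-0.1367],[0,0,-0.1367],[0,0,-0.1367],[0,0,-0.1367],[0,0,0]],"gripper":[0.05,0.05,0.05,0.05,0.05,0.05,0.05,0.05,0.05,0.05,0.05,0.05]}'
cat >> h.py <<'E'
def bolt(P=None):
    n="side"; im,d=capture(n); P=toc(cloud(n,d)[d>0]); k=(abs(P[:,0])<.1)&(P[:,1]<-.09)&(P[:,1]>-.15)&(P[:,2]>.05)&(P[:,2]<.062); Q=P[k]
    t=Q[Q[:,1]<-.125]; f=Q[Q[:,1]>-.12]
    for l,q in(("tab",t),("fixed",f)):
        if len(q): print(l,len(q),"x",np.percentile(q[:,0],[2,98]).round(4),"y",np.percentile(q[:,1],[5,50,95]).round(4))
    return im,d
E
python3 - <<'E'
from h import *
im,d=bolt()
for o in pickups("side",im,d): print(*o)
cv2.imwrite("pics/s3.png",cv2.resize(im[120:300,200:380],None,fx=3.3,fy=3.3,interpolation=cv2.INTER_CUBIC))
move_to(.4655,-.1785,.0195,4.9)
E
```

```text
time: 6.4
tcp_pos: [0.4628, -0.1792, 0.0925]
ee_rot: [0.0, 0.759, -0.651, -0.0]
contact_force: [1.1, 0.5, -0.9]
opening: 0.0501
time: 7.6
tcp_pos: [0.4633, -0.1781, 0.0928]
ee_rot: [-0.0, 0.999, 0.044, -0.0]
contact_force: [1.2, 0.1, 0.3]
opening: 0.0496
tab 38 x [-0.0548 -0.0138] y [-0.139  -0.1327 -0.129 ]
fixed 56 x [-0.0557  0.0417] y [-0.1122 -0.1011 -0.0953]
[305. 191.] [ 0.4642 -0.1712  0.0232] [ 465.7 -174.5] [16.8 61.7] 96.6
t 7.7 tcp [ 0.4634 -0.1782  0.0928] yaw 4.74 open 0.0497 F [ 0.1 -0.4 -1.1]
 goal [ 0.4655 -0.1785  0.0195  4.9   ]  SHIFT tool [0.0021 0.0005 0.0733]  TWIST [-0.0003  0.0004 -0.0028]
```

View pics/s3.png

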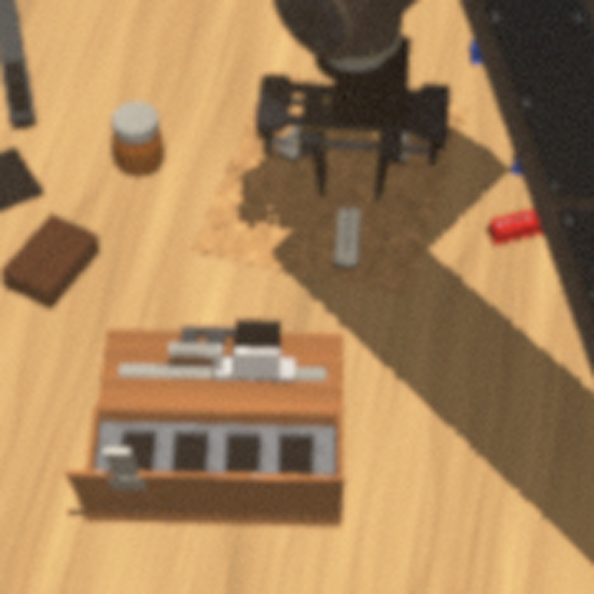

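```bash
python3 - <<'E'
from h import *
d=np.load("side0.npy"); P=toc(cloud("side",d)[d>0]); k=(abs(P[:,0])<.1)&(P[:,1]<-.125)&(P[:,1]>-.15)&(P[:,2]>.05)&(P[:,2]<.062); print(k.sum(),np.percentile(P[k,1],[5,50,95]).round(4))
E
python3 -m pendant '{"xyz":[[0.002,0,0.03],[0,0,0.025],[0,0,0.0183],[0,0,0],[0,0,0],[0,0,0],[0,0,0],[0,0,0],[0,0,0]],"twist":[[0,0,0],[0,0,0],[0,0,0],[0,0,0],[0,0,0],[0,0,0],[0,0,0],[0,0,0],[0,0,0]],"gripper":[0.05,0.05,0.05,0.05,-0.2,-1,-1,-1,-1]}'
```

```text
45 [-0.1412 -0.133  -0.1284]
time: 8.55
tcp_pos: [0.4658, -0.1783, 0.0206]
ee_rot: [0.0, 0.999, 0.043, 0.001]
contact_force: [-1.4, -0.5, 7.4]
opening: 0.0237
```

```bash
python3 -m pendant '{"xyz":[[0,0,-0.02],[0,0,-0.03],[0,0,-0.03],[0,0,-0.03],[0,0,0]],"twist":[[0,0,0],[0,0,0],[0,0,0],[0,0,0],[0,0,0]],"gripper":[-1,-1,-1,-1,-1]}'
python3 - <<'E'
from h import *
for i in range(3):
  g=tow(-.0735+.049*i,0.0); move_to(*g,.0245,8.73)
E
```

```text
time: 9.05
tcp_pos: [0.4667, -0.1788, 0.1332]
ee_rot: [0.002, 0.999, 0.043, 0.003]
contact_force: [-0.2, -1.1, -1.5]
opening: 0.0239
t 9.1 tcp [ 0.4667 -0.1788  0.1332] yaw 4.9 open 0.0239 F [-0.2 -1.1 -1.5]
 goal [0.4681 0.108  0.0245 8.73  ]  SHIFT tool [ 0.0253 -0.286   0.1079]  TWIST [ 0.0036 -0.0049 -0.0668]
t 9.1 tcp [ 0.4667 -0.1788  0.1332] yaw 4.9 open 0.0239 F [-0.2 -1.1 -1.5]
 goal [0.5165 0.1155 0.0245 8.73  ]  SHIFT tool [ 0.0742 -0.2893  0.1081]  TWIST [ 0.0036 -0.0049 -0.0668]
t 9.1 tcp [ 0.4667 -0.1788  0.1332] yaw 4.9 open 0.0239 F [-0.2 -1.1 -1.5]
 goal [0.5649 0.1229 0.0245 8.73  ]  SHIFT tool [ 0.1231 -0.2926  0.1084]  TWIST [ 0.0036 -0.0049 -0.0668]
```

```bash
python3 -m pendant '{"xyz":[[0.0025,-0.0286,0],[0.0025,-0.0286,0],[0.0025,-0.0286,0],[0.0025,-0.0286,0],[0.0025,-0.0286,0],[0.0025,-0.0286,0],[0.0025,-0.0286,0],[0.0025,-0.0286,0],[0.0025,-0.0286,0],[0.0025,-0.0286,0],[0,0,0],[0,0,0]],"twist":[[0,0,0],[0,0,0],[0,0,0],[0,0,0],[0,0,0],[0,0,0],[0,0,0],[0,0,0],[0,0,0],[0,0,0],[0,0,-0.067],[0,0,0]],"gripper":[-1,-1,-1,-1,-1,-1,-1,-1,-1,-1,-1,-1]}'
python3 -m pendant '{"xyz":[[0,0,0.03],[0,0,0.025],[0,0,0]],"twist":[[0,0,0],[0,0,0],[0,0,0]],"gripper":[-1,-1,-1]}'
python3 - <<'E'
from h import *
g=tow(-.0735,0.0); move_to(*g,.0245,8.73)
for n in("top","side"):
    im,d=capture(n); cv2.imwrite(f"pics/{n}4.png",im)
    m=d>0; P=cloud(n,d); T=toc(P[m]); iw=im[m].astype(int)
    k=(T[:,0]>-.12)&(T[:,0]<-.03)&(abs(T[:,1])<.06)&(T[:,2]>.035)&(T[:,2]<.085)&(iw.min(1)>100)&(iw.max(1)-iw.min(1)<60)
    Q=T[k]; print(n,len(Q), Q.mean(0).round(4) if len(Q) else "", np.percentile(Q,[3,97],0).round(4) if len(Q) else "")
im=cv2.imread("pics/side4.png"); cv2.imwrite("pics/s4.png",cv2.resize(im[190:300,200:330],None,fx=4.5,fy=4.5,interpolation=cv2.INTER_CUBIC))
E
```

```text
time: 10.25
tcp_pos: [0.4655, 0.1096, 0.1292]
ee_rot: [0.0, 0.997, 0.078, -0.0]
contact_force: [1.1, -0.3, -0.7]
opening: 0.0238
time: 10.55
tcp_pos: [0.4645, 0.1083, 0.0724]
ee_rot: [0.0, 0.997, 0.075, -0.002]
contact_force: [-0.5, -0.5, -0.2]
opening: 0.0241
t 10.6 tcp [0.4645 0.1083 0.0724] yaw 8.61 open 0.0241 F [-0.5 -0.5 -0.2]
 goal [0.4681 0.108  0.0245 8.73  ]  SHIFT tool [0.0037 0.0007 0.0479]  TWIST [-0.0002  0.005  -0.0022]
top 0  
side 149 [-0.0756  0.0082  0.0747] [[-0.0863 -0.0238  0.0602]
 [-0.0651  0.032   0.0818]]
```

View pics/s4.png

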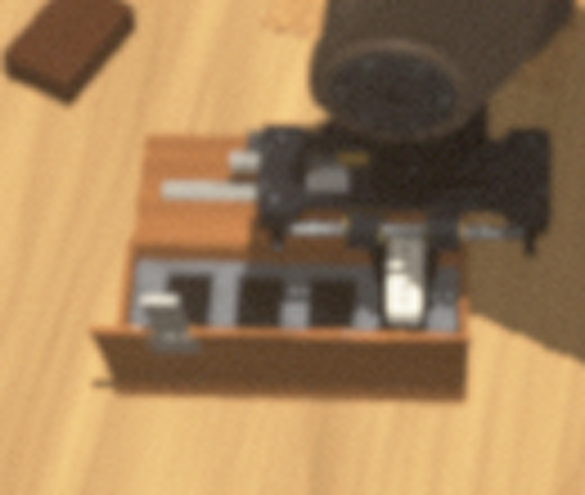

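The pickup hangs level above recess 1, at crop (405,280). I'll shift 3.7 mm and lower it.

```bash
python3 -m pendant '{"xyz":[[0.0035,0.001,0.015],[0,0,0.015],[0,0,0.012],[0,0,0.006],[0,0,0],[0,0,0]],"twist":[[0,0,0],[0,0,0],[0,0,0],[0,0,0],[0,0,0],[0,0,0]],"gripper":[-1,-1,-1,-1,-1,-1]}'
python3 - <<'E'
from h import *
g=tow(-.0735,0.0); move_to(*g,.0245,8.73)
E
```

```text
time: 11.25
tcp_pos: [0.4698, 0.1085, 0.0273]
ee_rot: [0.0, 0.997, 0.076, 0.0]
contact_force: [0.2, -0.2, -0.7]
opening: 0.0234
t 11.2 tcp [0.4698 0.1085 0.0273] yaw 8.74 open 0.0234 F [ 0.2 -0.2 -0.7]
 goal [0.4681 0.108  0.0245 8.73  ]  SHIFT tool [-0.0018  0.0002  0.0027]  TWIST [ 0.0001 -0.0004  0.0002]
```

```bash
python3 -m pendant '{"xyz":[[-0.001,0,0.0025],[0,0,0],[0,0,0],[0,0,0],[0,0,0],[0,0,-0.03],[0,0,-0.04],[0,0,-0.04]],"twist":[[0,0,0],[0,0,0],[0,0,0],[0,0,0],[0,0,0],[0,0,0],[0,0,0],[0,0,0]],"gripper":[-1,-1,-0.26,-0.26,-0.26,-0.26,-0.26,-0.26]}'
python3 - <<'E'
from h import *
im,d=capture("side")
T=toc(cloud("side",d)[d>0]); iw=im[d>0].astype(int)
k=(abs(T[:,0])<.12)&(abs(T[:,1])<.06)&(T[:,2]>.016)&(T[:,2]<.06)&(iw.min(1)>100)&(iw.max(1)-iw.min(1)<60)
Q=T[k]; print(len(Q),np.median(Q,0).round(4),np.percentile(Q,[3,97],0).round(4))
for o in pickups("side",im,d): print(*o)
move_to(.4355,-.333,.13,4.5)
E
```

```text
time: 12.05
tcp_pos: [0.4682, 0.1083, 0.1354]
ee_rot: [0.0, 0.997, 0.076, -0.001]
contact_force: [-0.2, 1.0, -0.0]
opening: 0.0351
164 [-0.0676 -0.0143  0.0227] [[-0.1072 -0.0391  0.0161]
 [ 0.1047  0.0104  0.0303]]
t 12.1 tcp [0.4703 0.1086 0.141 ] yaw 8.76 open 0.0353 F [2.5 0.7 6.3]
 goal [ 0.4355 -0.333   0.13    4.5   ]  SHIFT tool [-0.1017  0.4311  0.0105]  TWIST [ 0.0002 -0.0067  0.0744]
```

```bash
python3 -m pendant '{"xyz":[[-0.0085,0.0359,0],[-0.0085,0.0359,0],[-0.0085,0.0359,0],[-0.0085,0.0359,0],[-0.0085,0.0359,0],[-0.0085,0.0359,0],[-0.0085,0.0359,0],[-0.0085,0.0359,0],[-0.0085,0.0359,0],[-0.0085,0.0359,0],[-0.0085,0.0359,0],[-0.0085,0.0359,0]],"twist":[[0,0,0],[0,0,0],[0,0,0],[0,0,0],[0,0,0],[0,0,0],[0,0,0],[0,0,0],[0,0,0],[0,0,0],[0,0,0],[0,0,0]],"gripper":[0.05,0.05,0.05,0.05,0.05,0.05,0.05,0.05,0.05,0.05,0.05,0.05]}'
python3 -m pendant '{"xyz":[[0,0,0],[0,0,0.02],[0,0,0.01]],"twist":[[0,0,0.074],[0,0,0],[0,0,0]],"gripper":[0.05,0.05,0.05]}'
cat >> h.py <<'E'
def incase(im,d,cam):
    T=toc(cloud(cam,d).reshape(-1,3)).reshape(d.shape+(3,)); i=im.astype(int)
    m=((d>0)&(abs(T[...,0])<.108)&(abs(T[...,1])<.046)&(T[...,2]>.018)&(T[...,2]<.04)&(i.min(2)>100)&(i.max(2)-i.min(2)<60)).astype(np.uint8)
    k,L,st,ce=cv2.connectedComponentsWithStats(m)
    for j in range(1,k):
        if st[j,4]>25: Q=T[L==j]; print(" incase",cam,st[j,4],"med",np.median(Q,0).round(4),"lo/hi",np.percentile(Q,[3,97],0).round(4).tolist())
E
python3 - <<'E'
from h import *
for n in("top","side"):
    im,d=capture(n); cv2.imwrite(f"pics/{n}5.png",im); incase(im,d,n)
    for o in pickups(n,im,d): print(n,*o)
move_to(.4355,-.333,.0195,4.5)
E
```

```text
time: 13.3
tcp_pos: [0.4329, -0.3345, 0.1342]
ee_rot: [0.0, 0.997, 0.076, 0.0]
contact_force: [-0.3, -0.8, -0.3]
opening: 0.0498
time: 13.6
tcp_pos: [0.4328, -0.3329, 0.1031]
ee_rot: [-0.0, 0.999, 0.039, -0.0]
contact_force: [-0.2, -1.4, -0.9]
opening: 0.0499
 incase top 216 med [-0.0732 -0.0014  0.0252] lo/hi [[-0.0836, -0.0317, 0.0204], [-0.0625, 0.029, 0.0289]]
top [382. 217.] [ 0.5369 -0.3123  0.022 ] [ 536.8 -315.6] [61.  23.4] 62.7
 incase side 100 med [-0.0713 -0.0106  0.0266] lo/hi [[-0.0828, -0.0332, 0.0198], [-0.0614, 0.0101, 0.0312]]
side [291. 159.] [ 0.5358 -0.3149  0.0229] [ 536.8 -315.6] [73.2 23.8] 67.6
t 13.7 tcp [ 0.4328 -0.3324  0.103 ] yaw 4.53 open 0.0502 F [0.4 1.1 0.8]
 goal [ 0.4355 -0.333   0.0195  4.5   ]  SHIFT tool [0.0028 0.0009 0.0835]  TWIST [-0.0019  0.0017  0.0005]
```

```bash
python3 -m pendant '{"xyz":[[0.0025,0.001,0.035],[0,0,0.03],[0,0,0.018],[0,0,0],[0,0,0],[0,0,0],[0,0,0],[0,0,0],[0,0,0]],"twist":[[0,0,0],[0,0,0],[0,0,0],[0,0,0],[0,0,0],[0,0,0],[0,0,0],[0,0,0],[0,0,0]],"gripper":[0.05,0.05,0.05,0.05,-0.2,-1,-1,-1,-1]}'
python3 -m pendant '{"xyz":[[0,0,-0.02],[0,0,-0.03],[0,0,-0.03],[0,0,-0.03],[0,0,0]],"twist":[[0,0,0],[0,0,0],[0,0,0],[0,0,0],[0,0,0]],"gripper":[-1,-1,-1,-1,-1]}'
python3 - <<'E'
from h import *
g=tow(-.0245,0.0); move_to(*g,.0245,8.73)
E
```

```text
time: 14.6
tcp_pos: [0.4361, -0.334, 0.0222]
ee_rot: [0.001, 0.999, 0.039, 0.0]
contact_force: [-1.0, 1.7, 7.9]
opening: 0.0238
time: 15.1
tcp_pos: [0.4369, -0.3347, 0.135]
ee_rot: [0.002, 0.999, 0.039, 0.002]
contact_force: [-0.2, -0.3, -1.4]
opening: 0.0237
t 15.1 tcp [ 0.4369 -0.3347  0.135 ] yaw 4.51 open 0.0237 F [-0.2 -0.3 -1.4]
 goal [0.5165 0.1155 0.0245 8.73  ]  SHIFT tool [ 0.1143 -0.4431  0.1089]  TWIST [ 0.0048 -0.0039 -0.0736]
```

```bash
python3 -m pendant '{"xyz":[[0.0095,-0.0369,0],[0.0095,-0.0369,0],[0.0095,-0.0369,0],[0.0095,-0.0369,0],[0.0095,-0.0369,0],[0.0095,-0.0369,0],[0.0095,-0.0369,0],[0.0095,-0.0369,0],[0.0095,-0.0369,0],[0.0095,-0.0369,0],[0.0095,-0.0369,0],[0.0095,-0.0369,0]],"twist":[[0,0,0],[0,0,0],[0,0,0],[0,0,0],[0,0,0],[0,0,0],[0,0,0],[0,0,0],[0,0,0],[0,0,0],[0,0,0],[0,0,0]],"gripper":[-1,-1,-1,-1,-1,-1,-1,-1,-1,-1,-1,-1]}'
python3 -m pendant '{"xyz":[[0,0,0],[0,0,0.03],[0,0,0.025],[0,0,0],[0,0,0]],"twist":[[0,0,-0.0736],[0,0,0],[0,0,0],[0,0,0],[0,0,0]],"gripper":[-1,-1,-1,-1,-1]}'
python3 - <<'E'
from h import *
g=tow(-.0245,0.0); move_to(*g,.0255,8.73)
n="side"; im,d=capture(n); m=d>0; T=toc(cloud(n,d)[m]); iw=im[m].astype(int)
k=(T[:,0]>-.06)&(T[:,0]<.02)&(abs(T[:,1])<.06)&(T[:,2]>.045)&(T[:,2]<.095)&(iw.min(1)>100)&(iw.max(1)-iw.min(1)<60)
Q=T[k]; print(n,len(Q), Q.mean(0).round(4) if len(Q) else "", np.percentile(Q,[3,97],0).round(4) if len(Q) else "")
E
```

```text
time: 16.3
tcp_pos: [0.5144, 0.1182, 0.1307]
ee_rot: [0.0, 0.999, 0.039, -0.0]
contact_force: [0.5, -0.5, -1.0]
opening: 0.0237
time: 16.8
tcp_pos: [0.5145, 0.1166, 0.0762]
ee_rot: [0.0, 0.997, 0.076, -0.001]
contact_force: [0.6, -0.5, 0.2]
opening: 0.0236
t 16.8 tcp [0.5145 0.1166 0.0762] yaw 8.72 open 0.0236 F [ 0.6 -0.5  0.2]
 goal [0.5165 0.1155 0.0255 8.73  ]  SHIFT tool [0.0019 0.0014 0.0506]  TWIST [-0.      0.0013 -0.0002]
side 144 [-0.0258  0.0097  0.0747] [[-0.0365 -0.0229  0.0608]
 [-0.0158  0.0332  0.0817]]
```

```bash
python3 -m pendant '{"xyz":[[0.001,0.001,0.015],[0,0,0.015],[0,0,0.012],[0,0,0.006],[0,0,0],[0,0,0.0025],[0,0,0]],"twist":[[0,0,0],[0,0,0],[0,0,0],[0,0,0],[0,0,0],[0,0,0],[0,0,0]],"gripper":[-1,-1,-1,-1,-1,-1,-1]}'
python3 -m pendant '{"xyz":[[0,0,0],[0,0,0],[0,0,0],[0,0,-0.03],[0,0,-0.04],[0,0,-0.04],[0,0,0]],"twist":[[0,0,0],[0,0,0],[0,0,0],[0,0,0],[0,0,0],[0,0,0],[0,0,0]],"gripper":[-0.26,-0.26,-0.26,-0.26,-0.26,-0.26,-0.26]}'
python3 - <<'E'
from h import *
move_to(.5362,-.316,.13,-22.4)
E
```

```text
time: 17.55
tcp_pos: [0.516, 0.1158, 0.0261]
ee_rot: [0.0, 0.997, 0.076, 0.0]
contact_force: [0.0, 0.0, -1.6]
opening: 0.0236
time: 18.25
tcp_pos: [0.5177, 0.116, 0.1404]
ee_rot: [-0.0, 0.997, 0.076, 0.004]
contact_force: [0.5, 0.4, -1.0]
opening: 0.035
t 18.2 tcp [0.5177 0.116  0.1404] yaw 8.73 open 0.035 F [ 0.5  0.4 -1. ]
 goal [  0.5362  -0.316    0.13   -22.4   ]  SHIFT tool [-0.0474  0.4298  0.0102]  TWIST [-0.0016 -0.0077  0.5434]
```

```bash
python3 -m pendant '{"xyz":[[-0.0039,0.0358,0],[-0.0039,0.0358,0],[-0.0039,0.0358,0],[-0.0039,0.0358,0],[-0.0039,0.0358,0],[-0.0039,0.0358,0],[-0.0039,0.0358,0],[-0.0039,0.0358,0],[-0.0039,0.0358,0],[-0.0039,0.0358,0],[-0.0039,0.0358,0],[-0.0039,0.0358,0]],"twist":[[0,0,0],[0,0,0],[0,0,0],[0,0,0],[0,0,0],[0,0,0],[0,0,0],[0,0,0],[0,0,0],[0,0,0],[0,0,0],[0,0,0]],"gripper":[0.05,0.05,0.05,0.05,0.05,0.05,0.05,0.05,0.05,0.05,0.05,0.05]}'
python3 -m pendant '{"xyz":[[0,0,0],[0,0,0],[0,0,0],[0,0,0],[0,0,0.02],[0,0,0.01],[0,0,0]],"twist":[[0,0,0.136],[0,0,0.136],[0,0,0.136],[0,0,0.1355],[0,0,0],[0,0,0],[0,0,0]],"gripper":[0.05,0.05,0.05,0.05,0.05,0.05,0.05]}'
python3 - <<'E'
from h import *
for n in("top","side"):
    im,d=capture(n); cv2.imwrite(f"pics/{n}6.png",im); incase(im,d,n)
    for o in pickups(n,im,d): print(n,*o)
move_to(.5362,-.316,.0195,-22.4)
E
```

```text
time: 19.45
tcp_pos: [0.5344, -0.3174, 0.1351]
ee_rot: [-0.0, 0.997, 0.076, -0.0]
contact_force: [0.9, 0.1, -0.2]
opening: 0.0498
time: 20.15
tcp_pos: [0.534, -0.3154, 0.104]
ee_rot: [-0.001, 0.981, -0.194, -0.001]
contact_force: [0.8, -0.1, 0.0]
opening: 0.0498
 incase top 178 med [-0.0245  0.0048  0.0252] lo/hi [[-0.0358, -0.0247, 0.019], [-0.014, 0.0299, 0.029]]
 incase top 46 med [-0.0706  0.0241  0.0255] lo/hi [[-0.0832, 0.0134, 0.0219], [-0.0628, 0.0304, 0.0286]]
 incase side 100 med [-0.0245 -0.008   0.0258] lo/hi [[-0.0347, -0.0321, 0.0197], [-0.0134, 0.0131, 0.0328]]
 incase side 97 med [-0.0713 -0.0117  0.026 ] lo/hi [[-0.0828, -0.031, 0.0212], [-0.0614, 0.0106, 0.0314]]
side [290. 160.] [ 0.5382 -0.3096  0.0226] [ 537.6 -313.7] [63.9 22.4] 61.7
t 20.2 tcp [ 0.5347 -0.316   0.1057] yaw -22.39 open 0.0497 F [-0.1  0.2  0.3]
 goal [ 5.362e-01 -3.160e-01  1.950e-02 -2.240e+01]  SHIFT tool [ 0.0014 -0.0005  0.0862]  TWIST [-0.0001  0.0005  0.0001]
```

```bash
python3 -m pendant '{"xyz":[[0.0015,0,0.036],[0,0,0.03],[0,0,0.019],[0,0,0],[0,0,0],[0,0,0],[0,0,0],[0,0,0],[0,0,0]],"twist":[[0,0,0],[0,0,0],[0,0,0],[0,0,0],[0,0,0],[0,0,0],[0,0,0],[0,0,0],[0,0,0]],"gripper":[0.05,0.05,0.05,0.05,-0.2,-1,-1,-1,-1]}'
python3 -m pendant '{"xyz":[[0,0,-0.02],[0,0,-0.03],[0,0,-0.03],[0,0,-0.03],[0,0,0]],"twist":[[0,0,0],[0,0,0],[0,0,0],[0,0,0],[0,0,0]],"gripper":[-1,-1,-1,-1,-1]}'
python3 - <<'E'
from h import *
g=tow(.0245,0.0); move_to(*g,.0245,8.73)
E
```

```text
time: 21.15
tcp_pos: [0.5365, -0.3168, 0.0218]
ee_rot: [0.0, 0.981, -0.194, 0.001]
contact_force: [-0.3, 0.8, 6.6]
opening: 0.0238
time: 21.65
tcp_pos: [0.5374, -0.3174, 0.1349]
ee_rot: [0.001, 0.981, -0.194, 0.003]
contact_force: [0.7, -1.5, -0.9]
opening: 0.0239
t 21.6 tcp [ 0.5374 -0.3174  0.1349] yaw -22.41 open 0.0239 F [ 0.7 -1.5 -0.9]
 goal [0.5649 0.1229 0.0245 8.73  ]  SHIFT tool [-0.1431 -0.4177  0.1088]  TWIST [ 0.0032 -0.0056 -0.5435]
```

```bash
python3 -m pendant '{"xyz":[[-0.0119,-0.0348,0],[-0.0119,-0.0348,0],[-0.0119,-0.0348,0],[-0.0119,-0.0348,0],[-0.0119,-0.0348,0],[-0.0119,-0.0348,0],[-0.0119,-0.0348,0],[-0.0119,-0.0348,0],[-0.0119,-0.0348,0],[-0.0119,-0.0348,0],[-0.0119,-0.0348,0],[-0.0119,-0.0348,0]],"twist":[[0,0,0],[0,0,0],[0,0,0],[0,0,0],[0,0,0],[0,0,0],[0,0,0],[0,0,0],[0,0,0],[0,0,0],[0,0,0],[0,0,0]],"gripper":[-1,-1,-1,-1,-1,-1,-1,-1,-1,-1,-1,-1]}'
python3 -m pendant '{"xyz":[[0,0,0],[0,0,0],[0,0,0],[0,0,0],[0,0,0.03],[0,0,0.025],[0,0,0],[0,0,0]],"twist":[[0,0,-0.136],[0,0,-0.136],[0,0,-0.136],[0,0,-0.1355],[0,0,0],[0,0,0],[0,0,0],[0,0,0]],"gripper":[-1,-1,-1,-1,-1,-1,-1,-1]}'
python3 - <<'E'
from h import *
g=tow(.0245,0.0); move_to(*g,.0255,8.73)
n="side"; im,d=capture(n); m=d>0; T=toc(cloud(n,d)[m]); iw=im[m].astype(int)
k=(T[:,0]>-.01)&(T[:,0]<.055)&(abs(T[:,1])<.06)&(T[:,2]>.045)&(T[:,2]<.095)&(iw.min(1)>100)&(iw.max(1)-iw.min(1)<60)
Q=T[k]; print(n,len(Q), Q.mean(0).round(4) if len(Q) else "", np.percentile(Q,[3,97],0).round(4) if len(Q) else "")
E
```

```text
time: 22.85
tcp_pos: [0.5629, 0.1255, 0.1301]
ee_rot: [0.0, 0.981, -0.194, -0.0]
contact_force: [1.2, 0.8, -1.0]
opening: 0.0235
time: 23.65
tcp_pos: [0.5632, 0.1239, 0.0756]
ee_rot: [0.0, 0.997, 0.076, -0.001]
contact_force: [-0.2, 0.1, -0.4]
opening: 0.024
t 23.6 tcp [0.5632 0.1239 0.0756] yaw 8.72 open 0.024 F [-0.2  0.1 -0.4]
 goal [0.5649 0.1229 0.0255 8.73  ]  SHIFT tool [0.0016 0.0013 0.0501]  TWIST [ 0.      0.0012 -0.0001]
side 138 [0.0239 0.0105 0.0756] [[ 0.0129 -0.021   0.0636]
 [ 0.0338  0.0326  0.0818]]
```

```bash
python3 -m pendant '{"xyz":[[0.001,0.001,0.015],[0,0,0.015],[0,0,0.012],[0,0,0.006],[0,0,0],[0,0,0.002],[0,0,0]],"twist":[[0,0,0],[0,0,0],[0,0,0],[0,0,0],[0,0,0],[0,0,0],[0,0,0]],"gripper":[-1,-1,-1,-1,-1,-1,-1]}'
python3 -m pendant '{"xyz":[[0,0,0],[0,0,0],[0,0,0],[0,0,-0.03],[0,0,-0.04],[0,0,-0.04],[0,0,0]],"twist":[[0,0,0],[0,0,0],[0,0,0],[0,0,0],[0,0,0],[0,0,0],[0,0,0]],"gripper":[-0.26,-0.26,-0.26,-0.26,-0.26,-0.26,-0.26]}'
python3 - <<'E'
from h import *
for x,y in((-.02,.02),(-.02,.165)): 
    g=tow(x,y); move_to(*g,.26,8.73)
E
```

```text
time: 24.4
tcp_pos: [0.5647, 0.1232, 0.0262]
ee_rot: [0.0, 0.997, 0.076, 0.0]
contact_force: [0.5, -0.2, -1.1]
opening: 0.0234
time: 25.1
tcp_pos: [0.5665, 0.1234, 0.1408]
ee_rot: [-0.0, 0.997, 0.076, 0.004]
contact_force: [0.5, 0.2, -0.2]
opening: 0.0351
t 25.1 tcp [0.5665 0.1234 0.1408] yaw 8.73 open 0.0351 F [ 0.5  0.2 -0.2]
 goal [0.5179 0.1359 0.26   8.73  ]  SHIFT tool [-0.0452 -0.0197 -0.1196]  TWIST [ 0.0005 -0.0081  0.    ]
t 25.1 tcp [0.5665 0.1234 0.1408] yaw 8.73 open 0.0351 F [ 0.5  0.2 -0.2]
 goal [0.4959 0.2793 0.26   8.73  ]  SHIFT tool [-0.0452 -0.1647 -0.1197]  TWIST [ 0.0005 -0.0081  0.    ]
```

```bash
python3 -m pendant '{"xyz":[[0,0,-0.04],[0,0,-0.04],[0,0,-0.04],[-0.025,0,0],[-0.025,0,0],[-0.025,0,0],[0,0,0],[0,0,0]],"twist":[[0,0,0],[0,0,0],[0,0,0],[0,0,0],[0,0,0],[0,0,0],[0,0,0],[0,0,0]],"gripper":[-1,-1,-1,-1,-1,-1,-1,-1]}'
python3 - <<'E'
from h import *
for n in("top","side"):
    im,d=capture(n); incase(im,d,n); cv2.imwrite(f"pics/{n}7.png",im)
g=tow(-.05,.128); move_to(*g,.26,8.73); move_to(*g,.123,8.73)
im=cv2.imread("pics/side7.png"); cv2.imwrite("pics/s7.png",cv2.resize(im[190:300,200:330],None,fx=4.5,fy=4.5,interpolation=cv2.INTER_CUBIC))
E
```

```text
time: 25.9
tcp_pos: [0.4906, 0.1118, 0.2558]
ee_rot: [0.0, 0.997, 0.076, 0.0]
contact_force: [0.1, 0.1, -0.3]
opening: 0.0004
 incase top 69 med [ 0.0234 -0.0237  0.025 ] lo/hi [[0.0133, -0.033, 0.0201], [0.0345, -0.0136, 0.0297]]
 incase top 106 med [-0.0254 -0.0179  0.0251] lo/hi [[-0.0361, -0.0328, 0.0207], [-0.0141, -0.0039, 0.029]]
 incase top 130 med [-0.0734 -0.014   0.0251] lo/hi [[-0.0837, -0.0329, 0.0209], [-0.0625, 0.004, 0.0298]]
 incase side 102 med [ 0.0251 -0.0073  0.0261] lo/hi [[0.0143, -0.0337, 0.02], [0.0357, 0.0151, 0.033]]
 incase side 99 med [-0.0244 -0.0105  0.0258] lo/hi [[-0.0345, -0.0334, 0.0198], [-0.0135, 0.0128, 0.0297]]
 incase side 99 med [-0.0713 -0.0103  0.026 ] lo/hi [[-0.0828, -0.0334, 0.0204], [-0.0615, 0.0111, 0.0314]]
t 26.0 tcp [0.4912 0.1118 0.2556] yaw 8.72 open 0.0002 F [-0.5 -0.5 -1.3]
 goal [0.4719 0.2381 0.26   8.73  ]  SHIFT tool [ 1.000e-04 -1.278e-01 -4.400e-03]  TWIST [ 0.0001 -0.0003 -0.0001]
t 26.0 tcp [0.4912 0.1118 0.2556] yaw 8.72 open 0.0002 F [-0.5 -0.5 -1.3]
 goal [0.4719 0.2381 0.123  8.73  ]  SHIFT tool [ 0.     -0.1278  0.1326]  TWIST [ 0.0001 -0.0003 -0.0001]
```

View pics/s7.png

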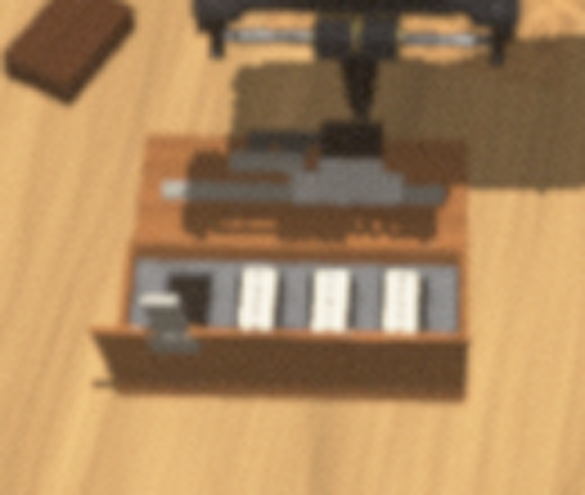

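All three pickups lie flat in recesses 1–3, at crop (260,298), (330,298) and (400,298). Now I'll move behind the lid.

```bash
python3 -m pendant '{"xyz":[[0,-0.032,0],[0,-0.032,0],[0,-0.032,0],[0,-0.032,0],[0,0,0.04],[0,0,0.04],[0,0,0.035],[0,0,0.015],[0,0,0],[0,0,0]],"twist":[[0,0,0],[0,0,0],[0,0,0],[0,0,0],[0,0,0],[0,0,0],[0,0,0],[0,0,0],[0,0,0],[0,0,0]],"gripper":[-1,-1,-1,-1,-1,-1,-1,-1,-1,-1]}'
python3 - <<'E'
from h import *
s=observe(); print(toc(s["tcp_pos"])*1000, s["contact_force"].round(1))
im,d=capture("top")
for o in pickups("top",im,d): print("left on bench",*o)
t=np.radians(np.array([107,100,93,86,79,72,65,58,51,44,37,30,24,18,12,6,2,0])); y=53-90*np.cos(t)+5*np.sin(t)+10; z=31+90*np.sin(t)+5*np.cos(t)+8
print(np.column_stack([np.degrees(t),y,z,np.r_[0,-np.diff(y)],np.r_[0,-np.diff(z)]]).round(1))
E
```

```text
time: 27.0
tcp_pos: [0.4716, 0.2385, 0.1258]
ee_rot: [0.0, 0.997, 0.076, -0.0]
contact_force: [0.1, 0.3, 0.9]
opening: -0.0002
[[-50.20793333 128.41996382 125.83002515]] [0.1 0.3 0.9]
[[107.   94.1 123.6   0.    0. ]
 [100.   83.6 126.8  10.5  -3.2]
 [ 93.   72.7 128.6  10.8  -1.9]
 [ 86.   61.7 129.1  11.   -0.5]
 [ 79.   50.7 128.3  11.    0.8]
 [ 72.   39.9 126.1  10.8   2.2]
 [ 65.   29.5 122.7  10.4   3.5]
 [ 58.   19.5 118.    9.9   4.7]
 [ 51.   10.2 112.1   9.3   5.9]
 [ 44.    1.7 105.1   8.5   7. ]
 [ 37.   -5.9  97.2   7.6   8. ]
 [ 30.  -12.4  88.3   6.6   8.8]
 [ 24.  -17.2  80.2   4.7   8.2]
 [ 18.  -21.1  71.6   3.9   8.6]
 [ 12.  -24.   62.6   2.9   9. ]
 [  6.  -26.   53.4   2.    9.2]
 [  2.  -26.8  47.1   0.8   6.2]
 [  0.  -27.   44.    0.2   3.1]]
```

```bash
python3 -m pendant '{"xyz":[[0,0.011,0],[0,0.011,0],[0,0.011,0],[0,0.0052,-0.0005],[0,0.0052,-0.0005],[0,0.0054,-0.001],[0,0.0054,-0.001],[0,0.0055,-0.0002],[0,0.0055,-0.0002],[0,0.0055,0.0004],[0,0.0055,0.0004],[0,0,0]],"twist":[[0,0,0],[0,0,0],[0,0,0],[0,0,0],[0,0,0],[0,0,0],[0,0,0],[0,0,0],[0,0,0],[0,0,0],[0,0,0],[0,0,0]],"gripper":[-1,-1,-1,-1,-1,-1,-1,-1,-1,-1,-1,-1]}'
cat >> h.py <<'E'
def st():
    s=observe(); print("case tcp mm",(toc(s["tcp_pos"])*1000).round(1),"F",s["contact_force"].round(1))
def lid():
    im,d=capture("side"); T=toc(cloud("side",d)[d>0]); k=(T[:,0]>.06)&(T[:,0]<.11)&(abs(T[:,1])<.2)&(T[:,2]>.04)&(T[:,2]<.22); T=T[k]
    if len(T): a=np.degrees(np.arctan2(T[:,2]-.031,.053-T[:,1])); print("lid angle pct",np.percentile(a,[10,50,90]).round(1),len(T))
    return im
E
python3 - <<'E'
from h import *
st(); im=lid(); cv2.imwrite("pics/s8.png",cv2.resize(im[150:310,180:380],None,fx=3.2,fy=3.2,interpolation=cv2.INTER_CUBIC))
E
```

```text
time: 28.25
tcp_pos: [0.4824, 0.1622, 0.1282]
ee_rot: [0.0, 0.997, 0.076, -0.0]
contact_force: [0.5, 0.8, 0.1]
opening: 0.0003
case tcp mm [[-51.1  51.3 128.2]] F [0.5 0.8 0.1]
lid angle pct [79.4 82.2 94.7] 552
```

View pics/s8.png

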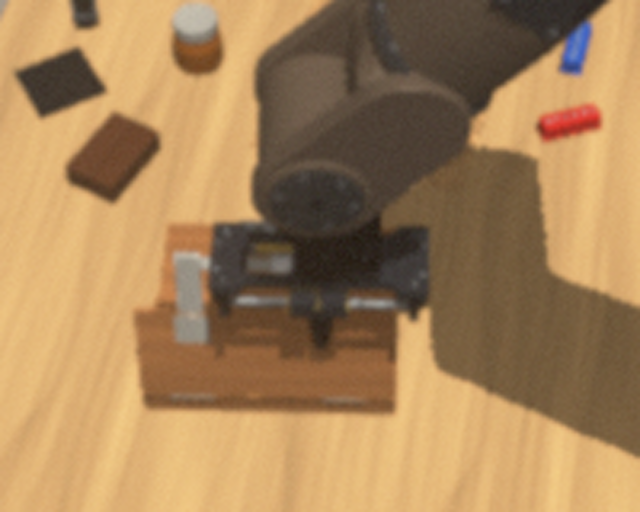

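The lid is at about 79°, pushed by the closed fingers (px 320,330), and the tongue is clear of the gripper. Continuing along the arc.

```bash
python3 -m pendant '{"xyz":[[0,0.0054,0.0011],[0,0.0054,0.0011],[0,0.0052,0.0017],[0,0.0052,0.0017],[0,0.005,0.0024],[0,0.005,0.0024],[0,0.0047,0.003],[0,0.0047,0.003],[0,0.0043,0.0035],[0,0.0043,0.0035],[0,0.0038,0.004],[0,0.0038,0.004]],"twist":[[0,0,0],[0,0,0],[0,0,0],[0,0,0],[0,0,0],[0,0,0],[0,0,0],[0,0,0],[0,0,0],[0,0,0],[0,0,0],[0,0,0]],"gripper":[-1,-1,-1,-1,-1,-1,-1,-1,-1,-1,-1,-1]}'
python3 - <<'E'
from h import *
st(); lid()
E
```

```text
time: 29.5
tcp_pos: [0.4912, 0.1065, 0.0967]
ee_rot: [0.0, 0.997, 0.076, 0.0]
contact_force: [-0.1, 2.5, 0.4]
opening: 0.0006
case tcp mm [[-50.8  -5.1  96.7]] F [-0.1  2.5  0.4]
lid angle pct [37.1 40.7 53.5] 688
```

```bash
python3 -m pendant '{"xyz":[[0,0.0033,0.0044],[0,0.0033,0.0044],[0,0.0024,0.0041],[0,0.0024,0.0041],[0,0.002,0.0043],[0,0.002,0.0043],[0,0.0015,0.0045],[0,0.0015,0.0045],[0,0.001,0.004],[0,0.001,0.003],[0,0,0]],"twist":[[0,0,0],[0,0,0],[0,0,0],[0,0,0],[0,0,0],[0,0,0],[0,0,0],[0,0,0],[0,0,0],[0,0,0],[0,0,0]],"gripper":[-1,-1,-1,-1,-1,-1,-1,-1,-1,-1,-1]}'
python3 - <<'E'
from h import *
st(); lid()
E
python3 -m pendant '{"xyz":[[0,0,0.002],[0,0,0.002],[0,0,0.002],[0,0,0.002],[0,0,0.0015],[0,0,0.0015],[0,0,0]],"twist":[[0,0,0],[0,0,0],[0,0,0],[0,0,0],[0,0,0],[0,0,0],[0,0,0]],"gripper":[-1,-1,-1,-1,-1,-1,-1]}'
python3 - <<'E'
from h import *
st()
E
```

```text
time: 30.65
tcp_pos: [0.4941, 0.0865, 0.055]
ee_rot: [0.0, 0.997, 0.076, -0.0]
contact_force: [-0.6, 0.4, -0.7]
opening: 0.0006
case tcp mm [[-51.  -25.3  55. ]] F [-0.6  0.4 -0.7]
lid angle pct [ 8.1 11.2 19.9] 450
time: 31.4
tcp_pos: [0.4942, 0.0866, 0.0443]
ee_rot: [0.0, 0.997, 0.076, -0.0]
contact_force: [-1.2, 0.6, -0.5]
opening: 0.0003
case tcp mm [[-50.9 -25.1  44.3]] F [-1.2  0.6 -0.5]
```

```bash
python3 -m pendant '{"xyz":[[0,0,0.001],[0,0,0.001],[0,0,0.001],[0,0,0]],"twist":[[0,0,0],[0,0,0],[0,0,0],[0,0,0]],"gripper":[-1,-1,-1,-1]}'
python3 -m pendant '{"xyz":[[0,0,0]],"twist":[[0,0,0]],"gripper":[-1]}'
```

```text
time: 31.8
tcp_pos: [0.4943, 0.0866, 0.0437]
ee_rot: [0.0, 0.997, 0.076, 0.001]
contact_force: [-9.2, -1.9, 39.4]
opening: 0.0002
time: 31.9
tcp_pos: [0.4943, 0.0866, 0.0437]
ee_rot: [0.0, 0.997, 0.076, 0.001]
contact_force: [-8.0, -1.7, 39.8]
opening: 0.0005
```

```bash
python3 -m pendant '{"xyz":[[0,0,-0.01],[0,0,-0.03],[0,0,-0.04],[0,0,-0.03],[0,0,0]],"twist":[[0,0,0],[0,0,0],[0,0,0],[0,0,0],[0,0,0]],"gripper":[-1,-1,-1,-1,-1]}'
python3 -m pendant '{"xyz":[[0,0.022,0],[0,0.022,0],[0,0.022,0],[0,0.022,0],[0,0,0],[0,0,0]],"twist":[[0,0,0.1428],[0,0,0.1428],[0,0,0.1428],[0,0,0.1428],[0,0,0.1428],[0,0,0.1428]],"gripper":[0.42,0.42,0.42,0.42,0.42,0.42]}'
python3 -m pendant '{"xyz":[[0,0,0],[0,0,0],[0,0,0],[0,0,0],[0,0,0],[0,0,0]],"twist":[[0,0,0.1428],[0,0,0.1428],[0,0,0.1428],[0,0,0.1428],[0,0,0.1428],[0,0,0]],"gripper":[0.42,0.42,0.42,0.42,0.42,0.42]}'
python3 - <<'E'
from h import *
im,d=bolt(); T=toc(cloud("side",d)[d>0])
for y in np.arange(-.115,.055,.02):
    k=(abs(T[:,0]-(.066 if y<-.055 else .03))<(.009 if y<-.055 else .07))&(abs(T[:,1]-y)<.01)&(T[:,2]<.06); print(round(y,3),k.sum(),np.median(T[k,2]).round(4),end="; ")
print()
cv2.imwrite("pics/s9.png",cv2.resize(im[150:310,180:380],None,fx=3.2,fy=3.2,interpolation=cv2.INTER_CUBIC))
g=tow(-.0345,-.113); move_to(*g,.031,-81.27)
E
```

```text
time: 32.4
tcp_pos: [0.4956, 0.0868, 0.1548]
ee_rot: [0.0, 0.997, 0.076, 0.003]
contact_force: [0.6, -0.3, -0.9]
opening: 0.0007
time: 33.0
tcp_pos: [0.4884, -0.0006, 0.1506]
ee_rot: [0.0, 0.937, -0.348, -0.001]
contact_force: [0.5, -0.0, -0.2]
opening: 0.0432
time: 33.6
tcp_pos: [0.4885, 0.0, 0.1506]
ee_rot: [0.0, 0.758, -0.652, -0.001]
contact_force: [0.2, -0.1, 0.3]
opening: 0.0674
tab 39 x [-0.0548 -0.0138] y [-0.1375 -0.133  -0.1301]
fixed 52 x [-0.0557  0.0385] y [-0.1112 -0.1008 -0.0949]
-0.115 15 0.0338; -0.095 31 0.0368; -0.075 36 0.036; -0.055 102 0.0356; -0.035 245 0.0366; -0.015 247 0.0363; 0.005 263 0.0364; 0.025 263 0.0364; 0.045 494 0.0322; 
t 33.6 tcp [0.4885 0.     0.1508] yaw -81.1 open 0.0674 F [-0.6 -0.2  0.5]
 goal [ 5.237e-01  2.300e-03  3.100e-02 -8.127e+01]  SHIFT tool [ 0.0033 -0.0353  0.1197]  TWIST [0.0011 0.0003 0.003 ]
```

View pics/s9.png

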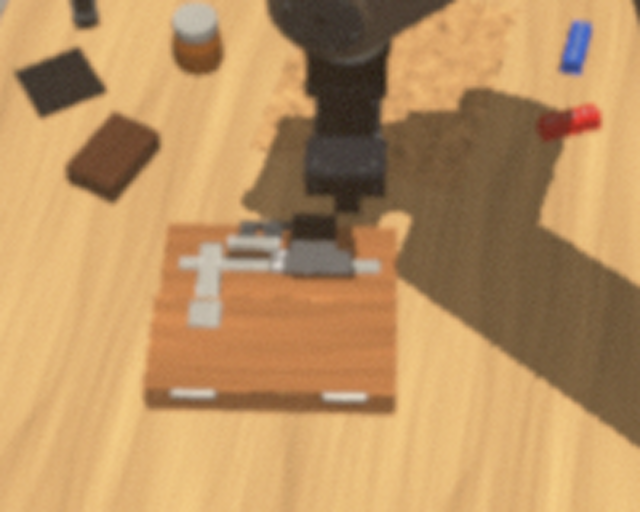

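The lid is flat at 36 mm everywhere, so it is shut, and the tongue (px 205,285) has come down beside the bolt tip (230,243). Now I'll pinch and slide.

```bash
python3 -m pendant '{"xyz":[[0.003,-0.0175,0],[0,-0.0175,0],[0,0,0.04],[0,0,0.04],[0,0,0.03],[0,0,0.0095],[0,0,0],[0,0,0]],"twist":[[0,0,0.003],[0,0,0],[0,0,0],[0,0,0],[0,0,0],[0,0,0],[0,0,0],[0,0,0]],"gripper":[0.42,0.42,0.42,0.42,0.42,0.42,0.42,0.42]}'
python3 -m pendant '{"xyz":[[0,0,0],[0,0,0],[0,0,0],[0,0,0],[0,0,0],[0,0,0]],"twist":[[0,0,0],[0,0,0],[0,0,0],[0,0,0],[0,0,0],[0,0,0]],"gripper":[-0.1,-0.4,-1,-1,-1,-1]}'
python3 - <<'E'
from h import *
st()
E
```

```text
time: 34.45
tcp_pos: [0.5244, 0.0022, 0.0328]
ee_rot: [-0.0, 0.758, -0.652, 0.0]
contact_force: [0.5, -0.0, 0.1]
opening: 0.0674
time: 35.05
tcp_pos: [0.5243, 0.0026, 0.0325]
ee_rot: [-0.001, 0.758, -0.652, 0.0]
contact_force: [0.1, 4.7, 7.0]
opening: 0.0315
case tcp mm [[ -33.9 -112.7   32.5]] F [0.1 4.7 7. ]
```

Pressed fully, with only 5 N sideways. I'll slide 28 mm towards case +x (tool −y), then release.

```bash
python3 -m pendant '{"xyz":[[0,-0.006,0],[0,-0.006,0],[0,-0.006,0],[0,-0.006,0],[0,-0.004,0],[0,0,0],[0,0,0]],"twist":[[0,0,0],[0,0,0],[0,0,0],[0,0,0],[0,0,0],[0,0,0],[0,0,0]],"gripper":[-1,-1,-1,-1,-1,-1,-1]}'
python3 - <<'E'
from h import *
st()
E
```

```text
time: 35.75
tcp_pos: [0.5522, 0.007, 0.0326]
ee_rot: [-0.001, 0.758, -0.652, 0.001]
contact_force: [0.4, 5.1, 6.0]
opening: 0.0314
case tcp mm [[  -5.7 -112.7   32.6]] F [0.4 5.1 6. ]
```

```bash
python3 -m pendant '{"xyz":[[0,0,0],[0,0,0],[0,0,0],[0,0,0],[0,0,0],[0,0,-0.03],[0,0,-0.04],[0,0,-0.04],[0,0,0]],"twist":[[0,0,0],[0,0,0],[0,0,0],[0,0,0],[0,0,0],[0,0,0],[0,0,0],[0,0,0],[0,0,0]],"gripper":[-0.2,0.1,0.42,0.42,0.42,0.42,0.42,0.42,0.42]}'
python3 -m pendant '{"xyz":[[0.03,0.015,-0.005],[0.03,0.015,-0.005],[0.03,0.015,-0.005],[0.03,0.015,-0.005],[0.03,0.015,-0.005],[0.03,0.015,-0.005],[0.03,0.015,-0.005],[0.03,0.015,-0.005],[0.03,0.015,-0.005],[0,0,0],[0,0,0]],"twist":[[0,0,0],[0,0,0],[0,0,0],[0,0,0],[0,0,0],[0,0,0],[0,0,0],[0,0,0],[0,0,0],[0,0,0],[0,0,0]],"gripper":[0.42,0.42,0.42,0.42,0.42,0.42,0.42,0.42,0.42,0.42,0.42]}'
python3 - <<'E'
from h import *
st(); im,d=bolt(); T=toc(cloud("side",d)[d>0]); k=(abs(T[:,0])<.1)&(abs(T[:,1])<.04)&(T[:,2]<.06); print("lid z",np.percentile(T[k,2],[10,50,90]).round(4))
it,dt=capture("top"); T=toc(cloud("top",dt)[dt>0]); k=(abs(T[:,0])<.1)&(T[:,1]<-.125)&(T[:,1]>-.15)&(T[:,2]>.05)&(T[:,2]<.062); print("top tab",k.sum(),np.percentile(T[k],[3,97],0).round(4).tolist() if k.any() else "")
d0=np.load("top0.npy"); T=toc(cloud("top",d0)[d0>0]); k=(abs(T[:,0])<.1)&(T[:,1]<-.125)&(T[:,1]>-.15)&(T[:,2]>.05)&(T[:,2]<.062); print("top tab at start",k.sum(),np.percentile(T[k],[3,97],0).round(4).tolist())
for cam,pic in(("top","top0"),("side","side0")):
    a=cv2.imread(f"pics/{pic}.png"); 
for l in("jar","brush","radius_block"):
    for cam,dd in(("side",d),("top",dt)):
        r=regions_of(cam,l)
        if r: m=r[0]["pixels"]&(dd>0); print(l,cam,round(r[0]["p"],2),np.median(cloud(cam,dd)[m],0).round(3))
for o in pickups("top",it,dt): print("bench",*o)
a=cv2.resize(it[150:290,150:430],None,fx=2.8,fy=2.0); b=cv2.resize(im[120:300,190:430],(784,300)); cv2.imwrite("pics/fin.png",np.vstack([cv2.resize(a,(784,300)),b]))
E
```

```text
time: 36.65
tcp_pos: [0.5532, 0.0065, 0.1462]
ee_rot: [-0.002, 0.758, -0.652, 0.003]
contact_force: [0.4, -0.3, -0.1]
opening: 0.0671
time: 37.75
tcp_pos: [0.4577, -0.2806, 0.1861]
ee_rot: [-0.0, 0.757, -0.653, -0.001]
contact_force: [-0.2, 0.4, 0.5]
opening: 0.0678
case tcp mm [[-142.7 -382.6  186.1]] F [-0.2  0.4  0.5]
tab 47 x [-0.0264  0.0148] y [-0.1398 -0.1335 -0.1291]
fixed 67 x [-0.0278  0.0761] y [-0.1138 -0.1016 -0.0959]
lid z [0.0329 0.0365 0.0401]
top tab 55 [[-0.0274, -0.139, 0.0521], [0.0131, -0.1308, 0.0592]]
top tab at start 55 [[-0.0271, -0.139, 0.0519], [0.0133, -0.1308, 0.06]]
jar side 0.68 [ 0.704 -0.246  0.049]
jar top 0.65 [ 0.698 -0.257  0.063]
brush side 0.94 [0.512 0.416 0.017]
brush top 0.89 [0.512 0.409 0.017]
radius_block side 0.77 [ 0.755 -0.085  0.029]
radius_block top 0.91 [ 0.752 -0.094  0.029]
```

View pics/fin.png

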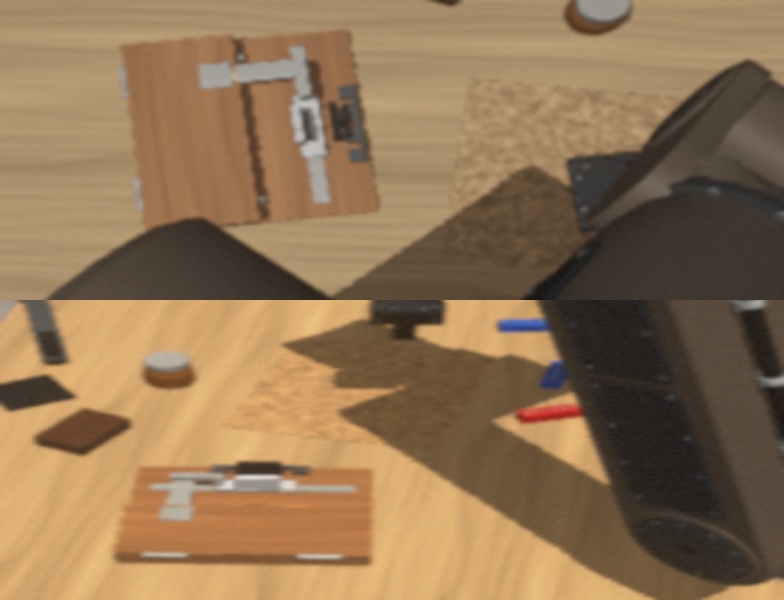

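The lid is shut, the bolt bar lies over the tongue at top crop (300,70), and the tab is out exactly as at the start. The mat is empty where I can see it, and the bystanders haven't moved. Handing in.

```bash
python3 -c "
from cell import *
print(hand_in())"
```

```text
the job is handed in; nothing more can be done
None
```

The case is packed, shut and locked, and I handed the job in at about 38 s with the robot clear of everything.

- **Work done:** I slid the bolt back 28 mm to its open detent, where the tab sprang out. I then laid the three white pickups flat, pole pieces up, in recesses 1 to 3. I pushed the lid shut along its arc and slid the bolt 28 mm over the tongue to the middle detent.
- **Pickups:** before the lid closed, both cameras put each one within about 2 mm of its recess centre along x, with tops at about 25 mm (26 mm expected). Only three were there; recess 4 stays empty.
- **Lid and bolt:** the lid's top is flat at 36 mm, which is fully shut. The tab's position matches the start picture to within 1 mm, so it is out and at the middle detent.
- **Force:** the fingertips peaked at about 40 N on the final press of the lid. The gripper's body and the arm touched nothing that I saw.
- **Bystanders:** the jar, brush and sanding block read within about 5 mm of where they started, except the jar's height. That height rests on which part of the jar shows in the side view.
- **Disagreements and gaps:** the two cameras differed by about 2 mm on positions, which is the calibration error. In the last pictures the arm and its shadow hid part of the mat, but the first pictures showed all of it.

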